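Fit and pin the retaining bar over a hotplate

ROBOT

A 6-joint arm with a two-finger parallel gripper is mounted at the origin on the work surface. World frame = base frame: x ahead of the robot, y to its left, z up, the work surface at z = 0. Lengths are in m, angles in rad, forces in N, time in s.
With the tool pointing down it reaches from about 0.275 to 0.85 m from the base axis. Payload 5.2 kg.
Tool frame: the origin (TCP) lies at the very end of the fingers, on their centre line; the grasp point (between the pads) lies 19 mm behind it (env.tcp_to_grasp is the y of the grasp point in the tool frame, in m); y points along the fingers, z is the direction in which the jaws open and shut, and the axes are right-handed (so a half turn about y gives the same grasp; the last joint's range is limited). The gripper opens to 85 mm and grips with 20 to 120 N. Pads are 22 mm wide; open, the fingers measure 114 mm over their backs; the gripper's body (76 mm by 85 mm) begins 54 mm behind the grasp point. The pads swing forward as they close: fully open they stand 13 mm farther back than shut.
Start: joints at [-1.447, 0.259, 1.535, -0, 1.348, -0.203], TCP at [0.177, -0.521, 0.231] pointing down, gripper open.
Joint ranges: [-3.14, 3.14], [-0.91, 2.08], [0.19, 2.58], [-1.22, 4.36], [0.22, 2.71], [-3.12, 3.12]. Speed limits (rad/s): [2.57, 2.57, 3.14, 3.14, 3.14, 3.14].

INTERFACE

Orientations are given as a unit quaternion [w, x, y, z].
In Python, from station import env, snapshot, calibration, job gives the robot as it stands. The module is installed in compiled form; this text tells all that it offers.
- The arm moves only by the tool apply_moves, never from a script. Its argument "plan" is a list of rows, each a list of 3 entries, a list of its own where there are three numbers: the finger opening in mm, from 0 to 85.4, then the shift along the world's x, y, z in mm, then the turn, a rotation vector about the world's x, y, z in rad. A call has 1 to 8 rows; each row shifts and turns the pose as measured when the row begins; what a row does not reach is not made up. A row lasts 1/10 s, in which the tool goes at most 50 mm and 8.59 degrees, less where a joint would pass 70% of its speed; a pose out of reach is approached as far as the arm can. A call is refused whole if a number of a shift passes 50 or a number of a turn 0.15, either way. A call with a gripper value outside its range is refused whole. The fingers move at their own pace and stop on an object; "force" is the grip in N (left out, the last holds). Time passes only in rows, so rows that do not move let the fingers close. It gives the time, the measured TCP pose, the force and the opening at its end, in the units of the state.
- env.observe(): the state, without advancing time (a new reading comes with each control period).
- snapshot(name): name is "side" or "top" or "wrist"; returns the picture (420x560x3 uint8, blue, green, red); there is no depth.
- calibration(name): a dict with "fx", "fy", "cx", "cy" (pixels), "k1" (the pictures are not rectified: a ray, as slopes to the right and down, at radius r is drawn at 1 + k1 r^2 times it, then the intrinsics apply), "extrinsics" (4x4, takes a point from world to camera coordinates). Camera axes: x right, y down, z forward; pixel columns grow to the right and rows downward; lengths in m; the calibration is good to about 2 mm. A picture is of the moment at which its call begins: read the wrist's pose just before it. calibration takes no time and is no camera call; for the wrist camera it gives the pose at the moment of the call.
- job.close_job(): hands the job in, once; it reports no verdict.
The state is a dict: "clock": time; "joints": joint angles; "qd": joint speeds; "joint_torque": joint torques, N m; "ee_pos": TCP position; "eef_rot": TCP orientation; "force": force on the tool from outside, world axes, zero at the start; "moment": the same for the moment, N m; "opening": finger opening in m.
Only numpy, scipy, OpenCV 4.12 (cv2) and the standard library are available. Lean on these libraries where they do the work, as an engineer would, in place of code of your own. Each camera call takes 0.05 s, during which the arm holds its last target. There are 200 camera calls.

TASK

The upturned hob panel sits on a sloping stand. Lay the steel retaining bar across the hotplate, flat down in the slots of the two saddles, boss upwards and centred between the saddles, and let go of it. Then lock it by pushing the pin, from the uphill side, fully home through both eyelets of the taller saddle above the bar; do not disturb the wrench, the spare hotplate or the carton.

Things in the scene. Friction and masses are not known exactly. Their poses are not given: they have to be found in the camera images.
- hob: Upturned black hob panel (210 x 240 mm) with a 145 mm round hotplate, on a fixed stand sloping 30 degrees. x: straight up the slope; y: from low to tall saddle; z: normal of the slope. Origin: 110 mm above the table, midway between the slots' side walls, at the level of the slot floors, over the hotplate's centre. Panel face at z = -28 mm, hotplate top at -6 mm.
- low_saddle (a point): Centre of the low saddle's slot floor, (0, -87, 0) mm in the hob frame. Each saddle is a U-slot along y, open to +z, floor at z = 0, 34 mm wide, with two 8 mm thick cheeks (outer faces at x = -25 and 25 mm). This one is 20 mm long in y with cheeks 18 mm high.
- tall_saddle (a point): Centre of the tall saddle's slot floor, (0, 95, 0) mm in the hob frame; 36 mm long in y, cheeks 38 mm high, each with a 14 mm round through hole (eyelet); the two holes lie on one line along x, at y = 95, z = 20 mm.
- eyelet (a point): Centre of the uphill eyelet's mouth, on the outer face of the tall saddle's uphill cheek: (25, 95, 20) mm in the hob frame. The pin goes in here, towards the hob's -x.
- bar: Loose steel bar 200 mm long (its y), 30 wide (x), 11 thick, 0.3 to 0.6 kg, with a boss mid-length on top (30 wide, 46 long, its top 28 mm above the bar's underside; brass stud end on it). Origin: centre of the underside, z up. Starts boss up on the table on one side of the stand. Laid home its origin is at the hob's origin, y along the hob's y (either way round), z along its z.
- pin: Loose pin, under 0.12 kg: black grip block 46 mm long (x), 16 wide (y), 22 high, and a steel rod 10 mm thick, 62 long, out of its -x face, rod axis 11 mm above the block's underside. Origin: centre of the block's underside, z up. Lies on the table across the stand from the bar. Home: block against the uphill cheek, point 12 mm out of the downhill one, its x along the hob's x.
- pin_tip (a point): The tapered point of the pin's rod, (-85, 0, 11) mm in the pin's frame.
- wrench: Steel wrench lying on the table; leave alone.
- spare_plate: Spare round hotplate, 145 mm across, 18 mm thick, lying on the table; leave alone.
- carton: Small cardboard carton, 90 x 130 x 50 mm; leave alone.
Not all that is in view belongs to the job. What is shaped like the bar but red is not meant. Of the things shaped like the pin, the black one is meant.

How it is judged:
On the way, in this order (a step that is already met when the one before it is completed fails the run):
1. the bar lies home in both saddle slots, centred, let go (x of bar in the frame of hob between -0.005 and 0.005 m and y of bar in the frame of hob between -0.012 and 0.012 m and z of bar in the frame of hob between -0.003 and 0.003 m and angle between the y axis of bar and the y axis of hob, either way round below 0.06 rad and angle between the z axis of bar and the z axis of hob, either way round below 0.08 rad and angle between bar's own z axis and vertical below 0.8 rad and contact force between the fingers and bar below 0.2 N), for 0.2 s.
2. the pin is fully home through both eyelets above the bar (x of bar in the frame of hob between -0.005 and 0.005 m and y of bar in the frame of hob between -0.012 and 0.012 m and z of bar in the frame of hob between -0.003 and 0.003 m and angle between the y axis of bar and the y axis of hob, either way round below 0.06 rad and angle between the z axis of bar and the z axis of hob, either way round below 0.08 rad and angle between bar's own z axis and vertical below 0.8 rad and x of pin_tip in the frame of hob between -0.045 and -0.03 m and y of pin_tip in the frame of hob between 0.088 and 0.102 m and z of pin_tip in the frame of hob between 0.011 and 0.029 m and angle between the x axis of pin and the x axis of hob, either way round below 0.15 rad), for 0.2 s.
At the end, for the whole second after the job is handed in: The bar lies in both slots, boss up (within 3 mm of the slot floors, 5 mm across, 12 mm of centred lengthways); the pin runs in line through both eyelets of the tall saddle, its point at least 5 mm out of the downhill cheek; both at rest (all of step 2 and linear speed of each of bar, pin below 0.02 m/s); the robot touches nothing.
It fails at once if the wrench is moved more than 20 mm (distance of wrench from where it was at the start of the episode above 0.02 m).
It fails at once if the spare plate is moved more than 20 mm (distance of spare_plate from where it was at the start of the episode above 0.02 m).
It fails at once if the carton is moved more than 20 mm (distance of carton from where it was at the start of the episode above 0.02 m).
It also fails if it takes over 66 s, if anything falls off the work surface, if the arm or the gripper's body presses on something with over 40 N, if the wrist force passes 120 N, or if a joint passes its speed limit or range.

## Working session

There is one attempt and no reset: what is moved stays moved. The work goes in short steps, Python scripts to look and compute and a tool call to move; the robot and the scene stay as the last step left them, time stands still between calls to the robot, and variables do not carry over. Pictures are saved under pics/ and viewed, about 8 in all and at most 12, crops included, and the job is handed in when it is done.

Besides the shell and the picture viewer there is one more tool, called after "Emit:" by a JSON object that holds its "method" and its "body", one argument or row to a line. apply_moves: Moves the arm, as the interface text tells. Its arguments: {"type":"object","properties":{"plan":{"type":"array"},"force":{"type":"number"}},"required":["plan"]}

```bash
mkdir -p pics; cat > h.py <<'E'
import numpy as np, cv2
from station import env, snapshot, calibration, job
from scipy.spatial.transform import Rotation as R
def ray(name,u,v,c=None):
    c=c or calibration(name); K=np.array([[c['fx'],0,c['cx']],[0,c['fy'],c['cy']],[0,0,1.]])
    p=cv2.undistortPoints(np.array([[[u,v]]],float),K,np.array([c['k1'],0,0,0.]))[0,0]
    E=np.array(c['extrinsics']); r=E[:3,:3].T
    return -r@E[:3,3], r@np.array([p[0],p[1],1])
def atz(name,u,v,z,c=None):
    o,d=ray(name,u,v,c); return o+d*(z-o[2])/d[2]
def proj(name,P,c=None):
    c=c or calibration(name); K=np.array([[c['fx'],0,c['cx']],[0,c['fy'],c['cy']],[0,0,1.]])
    E=np.array(c['extrinsics'])
    return cv2.projectPoints(np.atleast_2d(P).astype(float),cv2.Rodrigues(E[:3,:3])[0],E[:3,3],K,np.array([c['k1'],0,0,0.]))[0][:,0]
def tri(a,b):
    (o1,d1),(o2,d2)=a,b
    s=np.linalg.lstsq(np.c_[d1,-d2],o2-o1,rcond=None)[0]
    p,q=o1+d1*s[0],o2+d2*s[1]; return (p+q)/2,np.linalg.norm(p-q)
E
python3 - <<'E'
from h import *
s=env.observe()
for k in s: print(k,np.round(s[k],4))
print(env.tcp_to_grasp)
for n in("top","side"):
    c=calibration(n); print(n,c['fx'],c['cx'],c['cy'],c['k1'],np.round(ray(n,280,210),3))
    cv2.imwrite(f'pics/{n}0.png',cv2.resize(snapshot(n),(784,588),interpolation=cv2.INTER_CUBIC))
E
```

```text
clock 0.0
joints [-1.4467  0.2593  1.5361 -0.      1.348  -0.2028]
qd [ 0.0005  0.0007 -0.0006 -0.0018 -0.0004  0.0008]
joint_torque [ 4.00000e-04 -4.46018e+01 -2.90569e+01 -4.00000e-04  1.16000e-02
 -0.00000e+00]
ee_pos [ 0.1765 -0.5203  0.2305]
eef_rot [ 0.1151 -0.115   0.6983 -0.697 ]
force [ 0.2515  0.7392 -0.2762]
moment [-0.0614 -0.0035  0.0632]
opening 0.0853
-0.0187
top 395.09015399943183 289.3182534521477 205.4800955755369 -0.00010096781889094668 [[ 0.395 -0.029  1.246]
 [ 0.084  0.058 -0.995]]
side 444.73844771949 279.31321887864993 212.521920186016 0.04199495198992589 [[ 0.285  0.816  1.132]
 [ 0.16  -0.626 -0.763]]
```

View pics/top0.png

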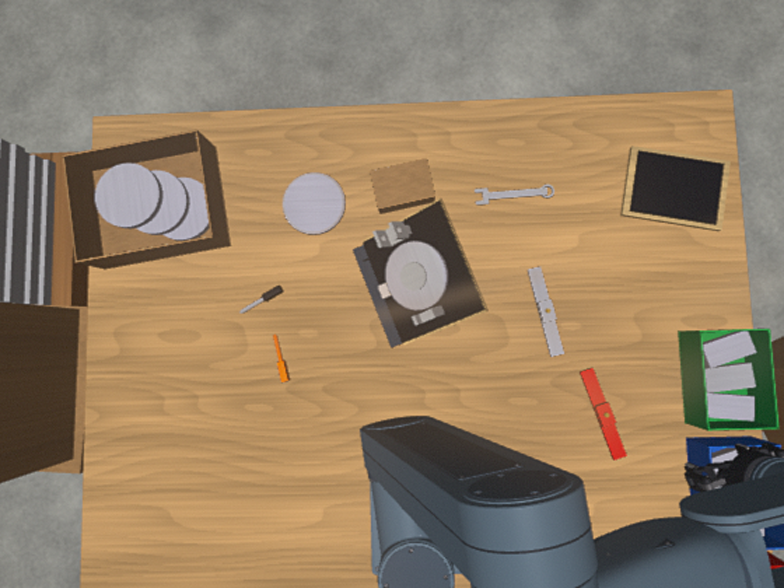

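View pics/side0.png

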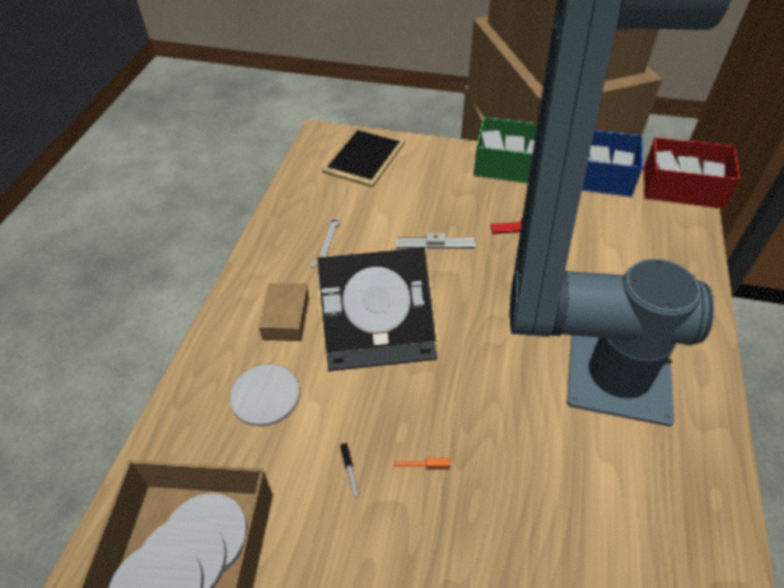

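Top view: the candidates for the bar are the steel bar (545,311) and the red one (603,413). I choose the steel one. For the pin they are the black one (262,299) and the orange one (281,360), and I choose the black one. The hob is around (415,275), with the tall saddle at (392,235) and the low one at (428,315). Uphill points right, which is about world -y.

```bash
python3 - <<'E'
from h import *
T=cv2.imread('pics/top0.png');
f=lambda x,y,z:atz('top',x/1.4,y/1.4,z)
for n,x,y,z in [('barA',534,268,.011),('barB',557,356,.011),('boss',547,310,.028),('pingrip',281,290,.022),('pinblk-',263,300,.011),('pintip',242,312,.011),('tall',392,235,.1),('low',428,315,.1),('hotplate',415,275,.105),('wr1',480,195,0),('wr2',552,190,0),('cartonc',402,185,.05),('spare',314,204,.018)]:
    print(n,np.round(f(x,y,z),3))
for a in [((392,236),(332,302)),((428,315),(418,293)),((415,275),(376,300)),((547,310),(436,239))]:
    print(tri(ray('top',*np.array(a[0])/1.4),ray('side',*np.array(a[1])/1.4)))
t=snapshot('top'); s=snapshot('side')
a=cv2.resize(t[130:255,245:355],(400,455),interpolation=cv2.INTER_CUBIC)
b=cv2.resize(s[170:270,220:320],(400,400),interpolation=cv2.INTER_CUBIC)
b=cv2.copyMakeBorder(b,0,55,0,0,cv2.BORDER_CONSTANT)
c=np.hstack([a,b]); d=np.hstack([cv2.resize(t[185:260,370:410],(77,145)),cv2.resize(t[195:280,165:215],(85,145)),])
cv2.imwrite('pics/c1.png',c)
E
```

```text
barA [ 0.548 -0.276  0.011]
barB [ 0.351 -0.317  0.011]
boss [ 0.452 -0.297  0.028]
pingrip [0.515 0.291 0.022]
pinblk- [0.495 0.335 0.011]
pintip [0.469 0.383 0.011]
tall [0.616 0.034 0.1  ]
low [ 0.446 -0.036  0.1  ]
hotplate [ 0.529 -0.012  0.105]
wr1 [ 0.721 -0.165  0.   ]
wr2 [ 0.727 -0.328  0.   ]
cartonc [0.737 0.012 0.05 ]
spare [0.71  0.214 0.018]
(array([0.61378408, 0.03359361, 0.11687123]), np.float64(0.005868234610218865))
(array([ 0.44546544, -0.03618168,  0.11014656]), np.float64(0.00013772659927291223))
(array([ 0.53198186, -0.01157133,  0.09248147]), np.float64(0.0022107997359675736))
(array([ 0.45261445, -0.29908355,  0.0169341 ]), np.float64(0.00024436379287572714))
```

View pics/c1.png

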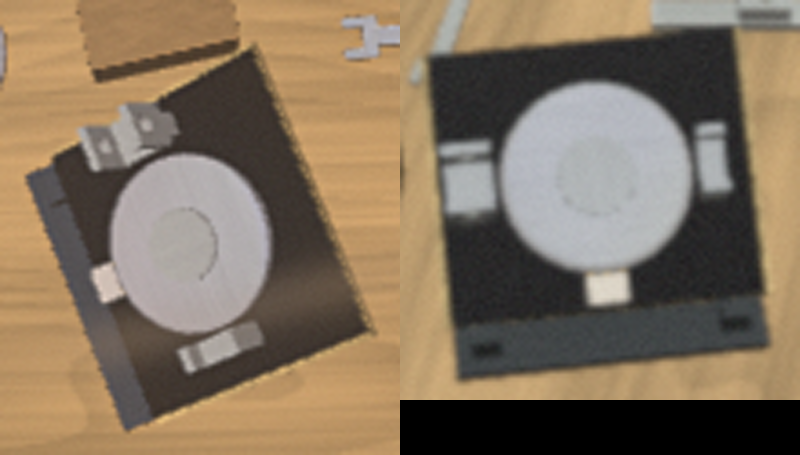

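The crop confirms the choice: the bar measures 201 mm against 200, and the pin about 103 mm. The hob's yaw is about 22.6°, with uphill along (0.385, -0.923). The tall saddle is at crop (128,135) and the low one at (220,347).

```bash
cat >> h.py <<'E'
def pose():
    s=env.observe(); q=s['eef_rot']; return np.array(s['ee_pos']),R.from_quat([q[1],q[2],q[3],q[0]])
def tool(point,jaw):
    "tool rotation: y along point, z along jaw"
    y=np.array(point,float);y/=np.linalg.norm(y);z=np.array(jaw,float);z-=y*(z@y);z/=np.linalg.norm(z)
    return R.from_matrix(np.c_[np.cross(y,z),y,z])
def togo(P,Rt):
    p,r=pose()
    best=min((( Rt*R.from_rotvec([0,k*np.pi,0]))*r.inv() for k in(0,1)),key=lambda q:q.magnitude())
    d=(np.array(P)-p)*1e3; v=best.as_rotvec()
    print('shift',np.round(d,1),'rot',np.round(v,4),'rows',round(max(np.linalg.norm(d)/48,np.linalg.norm(v)/.145),1)); return d,v
E
python3 - <<'E'
from h import *
p,r=pose(); print(np.round(r.as_matrix(),3))
c=calibration('wrist'); E=np.array(c['extrinsics']); o=-E[:3,:3].T@E[:3,3]
print('cam in tool',r.inv().apply(o-p),'\naxes in tool',np.round(r.as_matrix().T@E[:3,:3].T,3),c['fx'],c['cx'],c['cy'],c['k1'])
y=np.array([.197,.041,0]);
togo([.45,-.297,.25],tool([0,0,-1],np.cross(y,[0,0,1])))
E
```

```text
[[-0.947 -0.     0.321]
 [-0.321  0.001 -0.947]
 [-0.    -1.    -0.001]]
cam in tool [-0.08137083 -0.14291352  0.00029297] 
axes in tool [[-0.     0.949  0.315]
 [-0.    -0.315  0.949]
 [ 1.     0.     0.   ]] 315.01181554963216 282.4501094912994 209.5698411184213 -0.0020960056272521644
shift [273.4 223.6  19.2] rot [-0.0011 -0.     -0.1216] rows 7.4
```

Emit:
{"method": "apply_moves", "body": {
  "plan": [
    [85,[34,28,4],[0,0,-0.016]],
    [85,[34,28,4],[0,0,-0.016]],
    [85,[34,28,4],[0,0,-0.016]],
    [85,[34,28,4],[0,0,-0.016]],
    [85,[34,28,4],[0,0,-0.016]],
    [85,[34,28,4],[0,0,-0.016]],
    [85,[34,28,4],[0,0,-0.016]],
    [85,[34,28,0],[0,0,-0.01]]
  ],
  "force": 60
}}

```text
clock: 1.0
ee_pos: [0.4518, -0.2911, 0.2578]
eef_rot: [0.066, -0.067, 0.705, -0.703]
force: [0.1, -1.4, -0.2]
opening: 0.0854
```

```bash
python3 - <<'E'
from h import *
p,r=pose();print(p,np.round(r.as_matrix(),3))
im=snapshot('wrist');cv2.imwrite('pics/w1.png',cv2.resize(im,(784,588),interpolation=cv2.INTER_CUBIC))
E
```

```text
[ 0.45176089 -0.29113494  0.25779667] [[-0.982 -0.001  0.187]
 [-0.187  0.002 -0.982]
 [ 0.001 -1.    -0.003]]
```

View pics/w1.png

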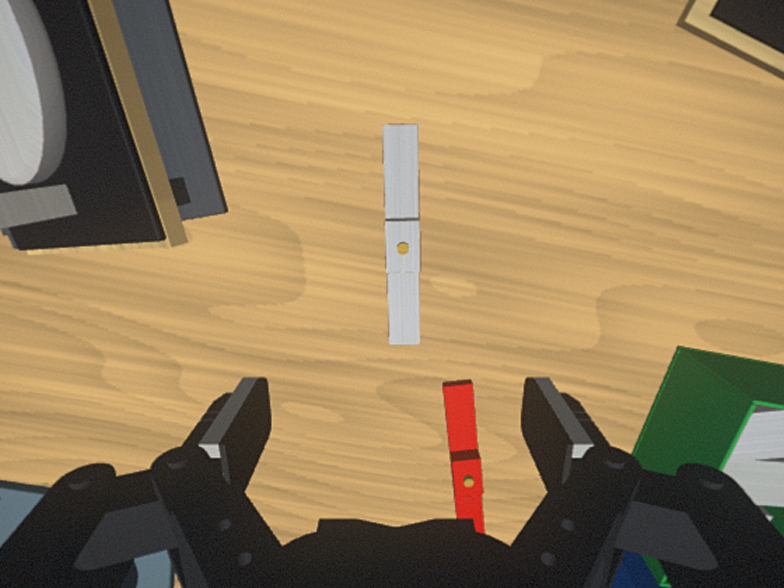

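The wrist view shows the steel bar from (401,124) to (404,344), with the stud at (402,248). The red bar is clear below it, at (460,450).

```bash
python3 - <<'E'
from h import *
f=lambda x,y,z:atz('wrist',x/1.4,y/1.4,z)
A=(f(384,125,.011)+f(418,124,.011))/2; B=(f(390,345,.011)+f(420,344,.011))/2
S=f(402.5,248,.029)
print(A,B,np.linalg.norm(A-B),(A+B)/2,S, np.linalg.norm(f(384,125,.011)-f(418,124,.011)))
y=A-B;y[2]=0; print('yaw',np.degrees(np.arctan2(y[1],y[0])))
M=(A+B)/2
togo([M[0],M[1],.006],tool([0,0,-1],np.cross(y,[0,0,1])))
E
```

```text
[ 0.55526247 -0.2704558   0.011     ] [ 0.360922   -0.31289227  0.011     ] 0.1989197612436995 [ 0.45809224 -0.29167404  0.011     ] [ 0.457391   -0.29104299  0.029     ] 0.028106284873151473
yaw 12.317841031996785
shift [   1.8   -5.6 -251.5] rot [-0.0065  0.0023  0.0237] rows 5.2
```

Emit:
{"method": "apply_moves", "body": {
  "plan": [
    [85,[-1,-4,-40],[-0.006,0.002,0.012]],
    [85,[-1,-4,-40],[0,0,0.012]],
    [85,[-1,-3,-40],[0,0,0]],
    [85,[0,0,-40],[0,0,0]],
    [85,[0,0,-20],[0,0,0]],
    [85,[0,0,0],[0,0,0]]
  ]
}}

```text
clock: 1.65
ee_pos: [0.456, -0.2936, 0.0731]
eef_rot: [-0.081, 0.078, -0.701, 0.704]
force: [-0.3, 0.1, 0.5]
opening: 0.0849
```

```bash
python3 - <<'E'
from h import *
p,r=pose();c=calibration('wrist')
im=snapshot('wrist');print(p,pose()[0],np.round(r.as_matrix(),3))
cv2.imwrite('pics/w2.png',cv2.resize(im,(784,588),interpolation=cv2.INTER_CUBIC))
E
```

```text
[ 0.45599684 -0.29355176  0.07306734] [ 0.45652195 -0.29408345  0.07437572] [[-0.974  0.005  0.225]
 [-0.225 -0.003 -0.974]
 [-0.004 -1.     0.004]]
```

View pics/w2.png

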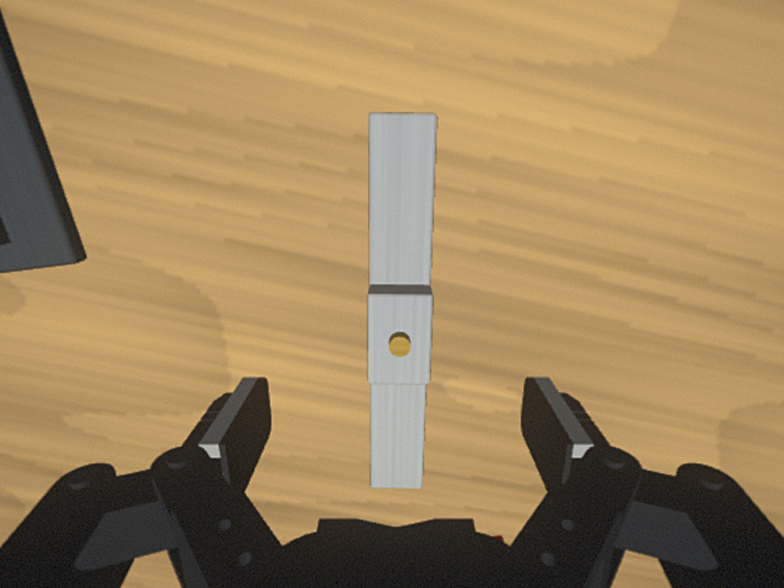

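The bar lies between the jaws: its ends are at (403,113) and (397,488), and the stud at (400,344).

```bash
python3 - <<'E'
from h import *
f=lambda x,y,z:atz('wrist',x/1.4,y/1.4,z)
A=(f(369,114,.011)+f(437,114,.011))/2; B=(f(372,488,.011)+f(423,488,.011))/2
S=f(400,344,.03); off=pose()[0]-[.456,-.29355,.07307]
print(off*1e3,A,B,np.linalg.norm(A-B),(A+B)/2,S)
y=A-B;y[2]=0; print('yaw',np.degrees(np.arctan2(y[1],y[0])))
M=(A+B)/2-off*[1,1,0]
togo([M[0],M[1],.006],tool([0,0,-1],np.cross(y,[0,0,1])))
E
```

```text
[ 0.52194949 -0.53345341  1.30571597] [ 0.55037941 -0.27649015  0.011     ] [ 0.35493124 -0.31945527  0.011     ] 0.2001149446777523 [ 0.45265532 -0.29797271  0.011     ] [ 0.45196813 -0.29789459  0.03      ]
yaw 12.398056177709703
shift [ -4.4  -3.4 -68.4] rot [ 0.0042  0.0057 -0.0102] rows 1.4
```

Emit:
{"method": "apply_moves", "body": {
  "plan": [
    [70,[-2,-2,-30],[0.004,0.006,-0.01]],
    [60,[-2,-1,-25],[0,0,0]],
    [60,[0,0,-10],[0,0,0]],
    [60,[0,0,0],[0,0,0]],
    [60,[0,0,0],[0,0,0]]
  ]
}}

```text
clock: 2.2
ee_pos: [0.4571, -0.3023, 0.0156]
eef_rot: [-0.079, 0.073, -0.699, 0.707]
force: [-0.6, 0.2, -0.2]
opening: 0.06
```

Emit:
{"method": "apply_moves", "body": {
  "plan": [
    [60,[-5,4.5,-7],[0,0,0]],
    [60,[0,0,0],[0,0,0]],
    [60,[0,0,0],[0,0,0]]
  ]
}}

```text
clock: 2.5
ee_pos: [0.4536, -0.2989, 0.0116]
eef_rot: [-0.081, 0.072, -0.697, 0.708]
force: [-0.5, -1.2, 0.2]
opening: 0.0602
```

```bash
python3 - <<'E'
from h import *
togo([.4523,-.2976,.006],tool([0,0,-1],np.cross([.19545,.04297,0],[0,0,1])))
E
```

```text
shift [-1.3  1.3 -5.6] rot [ 0.0141  0.0138 -0.0002] rows 0.1
```

Emit:
{"method": "apply_moves", "body": {
  "plan": [
    [60,[-1,1,-5],[0.014,0.014,0]],
    [60,[0,0,0],[0,0,0]],
    [25,[0,0,0],[0,0,0]],
    [15,[0,0,0],[0,0,0]],
    [15,[0,0,0],[0,0,0]],
    [15,[0,0,0],[0,0,0]]
  ],
  "force": 80
}}

```text
clock: 3.1
ee_pos: [0.453, -0.298, 0.0073]
eef_rot: [0.076, -0.077, 0.703, -0.703]
force: [-0.5, -1.2, -1.2]
opening: 0.0281
```

Emit:
{"method": "apply_moves", "body": {
  "plan": [
    [15,[0,0,40],[0,0,0]],
    [15,[5,15,45],[0,0,0]],
    [15,[6,20,42],[0,0,0]],
    [15,[8,25,40],[0,0,0]],
    [15,[8,30,36],[0,0,0]],
    [15,[10,35,33],[0,0,0]],
    [15,[10,35,30],[0,0,0]],
    [15,[0,0,0],[0,0,0]]
  ]
}}

```text
clock: 3.9
ee_pos: [0.4956, -0.1294, 0.2768]
eef_rot: [0.072, -0.077, 0.707, -0.699]
force: [0.8, -1.6, -3.2]
opening: 0.0282
```

Emit:
{"method": "apply_moves", "body": {
  "plan": [
    [15,[0,0,0],[0,0,0]],
    [15,[0,0,0],[0,0,0]]
  ]
}}

```text
clock: 4.1
ee_pos: [0.495, -0.1288, 0.2756]
eef_rot: [0.073, -0.079, 0.707, -0.699]
force: [-0.4, 0.7, -3.6]
opening: 0.0283
```

```bash
python3 - <<'E'
from h import *
p,r=pose();c=calibration('wrist')
im=snapshot('wrist');print(p,pose()[0],np.round(r.as_matrix(),3),env.observe()['joints'],env.observe()['opening'])
import pickle;pickle.dump(c,open('w3.pkl','wb'))
cv2.imwrite('pics/w3r.png',im)
cv2.imwrite('pics/w3.png',cv2.resize(im,(784,588),interpolation=cv2.INTER_CUBIC))
E
```

```text
[ 0.49498712 -0.12879315  0.27560702] [ 0.49465109 -0.12896989  0.27506415] [[-0.977 -0.01   0.213]
 [-0.213  0.011 -0.977]
 [ 0.007 -1.    -0.013]] [-0.47725879  0.17040938  1.54062305  0.00528575  1.44555915  0.87896136] 0.02834016826713297
```

View pics/w3.png

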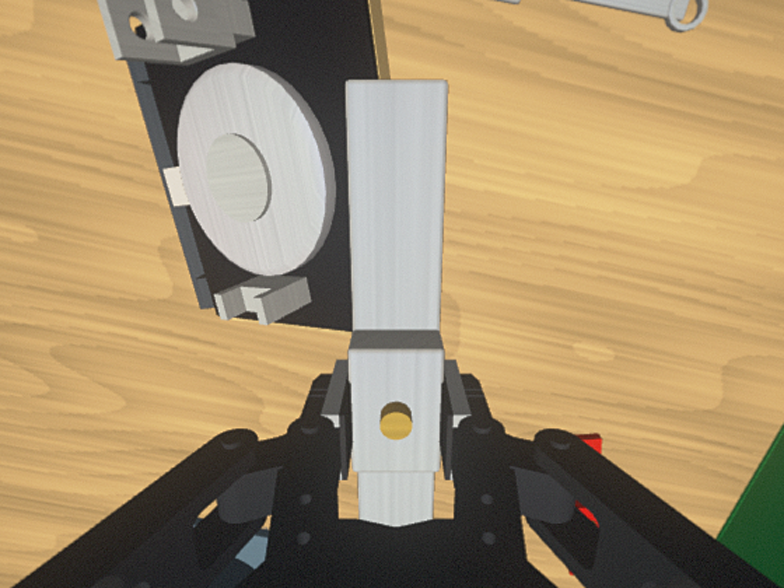

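The bar is held square. The low saddle shows at (265,297), the tall one at (180,25) (partly cut off), and the hotplate at (255,170). I'll enlarge the saddles.

```bash
python3 - <<'E'
import cv2,numpy as np
im=cv2.imread('pics/w3r.png')
a=cv2.resize(im[0:48,65:185],(720,288),interpolation=cv2.INTER_CUBIC)
b=cv2.resize(im[190:238,140:260],(720,288),interpolation=cv2.INTER_CUBIC)
cv2.imwrite('pics/c2.png',np.vstack([a,b]))
E
```

```text
(no output)
```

View pics/c2.png

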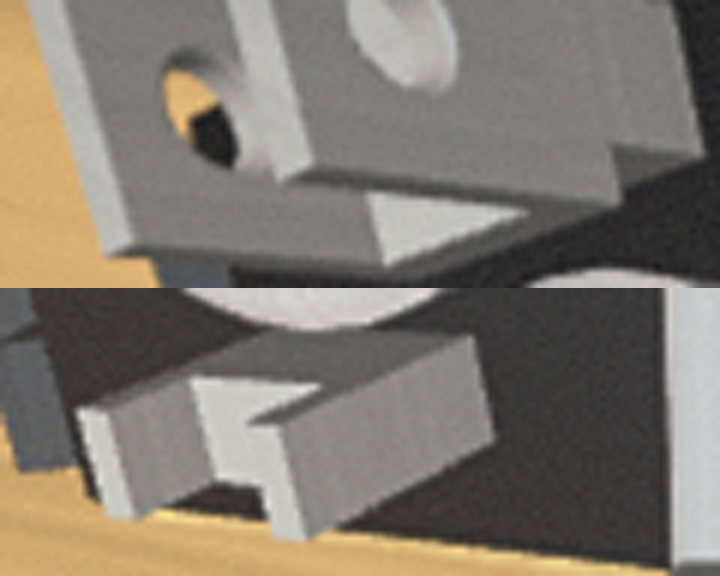

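```bash
cat > fit.py <<'E'
from h import *
import pickle
from scipy.optimize import least_squares
c=pickle.load(open('w3.pkl','rb'))
O=[((-25,77,38),(107,255)),((-17,77,38),(134,243)),((17,77,38),(278,182)),((25,77,38),(313,168)),((-17,77,0),(385,265)),((17,77,0),(530,212)),((-17,95,20),(204,112)),
((-25,-77,18),(78,410)),((-25,-97,18),(108,518)),((-17,-97,18),(136,519)),((-17,-77,18),(104,408)),((17,-77,18),(250,424)),((25,-77,18),(281,427)),((17,-97,18),(275,538)),((25,-97,18),(307,540)),((-17,-77,0),(190,377)),((-17,-97,0),(213,482))]
X=np.array([o[0] for o in O])/1e3; U=np.array([((u+.5)/6-.5+65,(v+.5)/6-.5) if v<288 else ((u+.5)/6-.5+140,(v-288+.5)/6-.5+190) for _,(u,v) in O])
def hob(yaw):
    y=np.array([np.cos(yaw),np.sin(yaw),0]);h=np.array([np.sin(yaw),-np.cos(yaw),0]);u=np.array([0,0,1])
    a=np.pi/6; return np.c_[np.cos(a)*h+np.sin(a)*u,y,-np.sin(a)*h+np.cos(a)*u]
def f(q): return (proj('wrist',X@hob(q[2]).T+[q[0],q[1],q[3] if len(q)>3 else .11],c)-U).ravel()
if __name__=='__main__':
    for q0 in ([.53,0,.39],[.53,0,.39,.11]):
        s=least_squares(f,q0,loss='soft_l1',x_scale=[.01]*len(q0)); print(np.round(s.x,4),np.degrees(s.x[2]),np.sqrt(np.mean(s.fun**2)))
        print(np.round(f(s.x).reshape(-1,2),1).tolist())
    # bar in hand: corners at top z=11
E
python3 fit.py
```

```text
[ 0.5277 -0.0031  0.3538] 20.272821659762084 0.5773742319038235
[[-0.5, 0.5], [0.1, 0.3], [-0.2, 0.1], [0.1, -0.3], [0.1, 0.1], [-0.2, -0.1], [2.7, 0.1], [-0.2, -0.2], [-0.1, -0.3], [0.2, 0.1], [0.4, 0.5], [-1.1, -0.3], [-0.5, -0.4], [-0.3, -0.2], [0.1, 0.2], [0.0, -0.2], [0.8, -0.2]]
[ 0.5277 -0.0033  0.3537  0.1104] 20.26512108044242 0.5668851291169686
[[-0.6, 0.4], [0.0, 0.2], [-0.2, -0.1], [0.1, -0.4], [0.1, 0.0], [-0.2, -0.2], [2.6, -0.0], [-0.2, -0.1], [-0.1, -0.2], [0.2, 0.3], [0.5, 0.6], [-1.0, -0.2], [-0.4, -0.3], [-0.3, -0.1], [0.1, 0.3], [0.1, -0.1], [0.9, -0.1]]
```

```bash
cat > hand.py <<'E'
from h import *
import pickle
c=pickle.load(open('w3.pkl','rb'))
P=np.array([.49498712,-.12879315,.27560702]); Rm=np.array([[-.977,-.01,.213],[-.213,.011,-.977],[.007,-1,-.013]]); r=R.from_matrix(Rm)
def inhand(u,v,ty):
    o,d=ray('wrist',u/1.4,v/1.4,c); o=r.inv().apply(o-P); d=r.inv().apply(d); return 1e3*(o+d*(ty-o[1])/d[1])
for n,u,v,ty in [('far L',346,82,-.0037),('far R',448,82,-.0037),('boss farL',349,349,-.0207),('boss farR',443,349,-.0207),('boss nearL',355,470,-.0207),('boss nearR',438,472,-.0207),('stud',396,415,-.0217)]: print(n,np.round(inhand(u,v,ty),1))
E
python3 hand.py
python3 - <<'E'
from fit import *
H=hob(.3538);o=np.array([.5277,-.0031,.110]); print(np.round(H,3))
Rt=tool(-H[:,2],H[:,0]); tgt=o+H@[0,0,.0073]
togo(tgt+H@[0,0,.12],Rt); togo(tgt,Rt)
E
```

```text
far L [-99.2  -3.7 -13.9]
far R [-99.2  -3.7  15.4]
boss farL [-23.  -20.7 -13.9]
boss farR [-23.  -20.7  14.8]
boss nearL [ 21.8 -20.7 -13.3]
boss nearR [ 22.6 -20.7  14.7]
stud [ -0.4 -21.7   0.5]
[[ 0.3    0.938 -0.173]
 [-0.812  0.346  0.469]
 [ 0.5    0.     0.866]]
shift [ 11.  185.6 -54.8] rot [-0.5139 -0.1583  0.1387] rows 4.0
shift [  31.8  129.3 -158.7] rot [-0.5139 -0.1583  0.1387] rows 4.3
```

Emit:
{"method": "apply_moves", "body": {
  "plan": [
    [15,[2,37,-5],[-0.103,-0.032,0.028]],
    [15,[2,37,-10],[-0.103,-0.032,0.028]],
    [15,[2,37,-10],[-0.103,-0.032,0.028]],
    [15,[2,37,-10],[-0.103,-0.032,0.028]],
    [15,[3,37,-10],[-0.103,-0.032,0.028]],
    [15,[0,0,0],[0,0,0]],
    [15,[0,0,0],[0,0,0]]
  ]
}}

```text
clock: 4.85
ee_pos: [0.502, 0.0521, 0.2173]
eef_rot: [-0.15, 0.086, -0.485, 0.857]
force: [0.5, -0.1, -2.4]
opening: 0.0287
```

```bash
cat > go.py <<'E'
import sys
from fit import *
H=hob(.3538);o=np.array([.5277,-.0031,.110])
Rt=tool(-H[:,2],H[:,0]); p,r=pose(); v=H.T@(p-o)*1e3
print('tcp in hob mm',np.round(v,1)); s=env.observe(); print('force hob',np.round(H.T@s['force'],1),'joints',np.round(s['joints'],2),s['opening'],s['clock'])
togo(o+H@(np.array(eval(sys.argv[1]))/1e3),Rt)
E
python3 go.py 0,0,30
```

```text
tcp in hob mm [  1.1  -5.  123.2]
force hob [-1.   0.5 -2.2] joints [ 0.24  0.21  1.76 -0.59  1.18  1.7 ] 0.02872272103556364 4.85
shift [ 20.5 -41.1 -81.3] rot [0.0164 0.0045 0.0063] rows 1.9
```

Emit:
{"method": "apply_moves", "body": {
  "plan": [
    [15,[8,-14,-28],[0.016,0.004,0.006]],
    [15,[7,-13,-27],[0,0,0]],
    [15,[0,0,0],[0,0,0]],
    [15,[0,0,0],[0,0,0]]
  ]
}}

```text
clock: 5.25
ee_pos: [0.517, 0.0186, 0.1591]
eef_rot: [-0.147, 0.087, -0.494, 0.852]
force: [-0.8, -0.8, -2.6]
opening: 0.0285
```

```bash
python3 go.py 0,0,28
```

```text
tcp in hob mm [ 3.7 -2.6 54.5]
force hob [-0.9 -1.  -2.5] joints [ 0.16  0.28  1.83 -0.61  1.02  1.7 ] 0.028453113367411614 5.25
shift [  5.9  -8.6 -24.8] rot [-0.0035 -0.0043  0.0102] rows 0.6
```

Emit:
{"method": "apply_moves", "body": {
  "plan": [
    [15,[1.5,4,-2],[-0.004,-0.004,0.01]],
    [15,[0,0,0],[0,0,0]],
    [15,[0,0,0],[0,0,0]]
  ]
}}

```text
clock: 5.55
ee_pos: [0.5196, 0.0206, 0.1594]
eef_rot: [-0.151, 0.085, -0.492, 0.853]
force: [0.4, -0.4, -2.9]
opening: 0.0284
```

```bash
python3 go.py 0,0,30
```

```text
tcp in hob mm [ 3.   0.6 55.3]
force hob [-1.   0.3 -2.7] joints [ 0.16  0.28  1.83 -0.62  1.02  1.71] 0.0283804413240955 5.55
shift [  2.9  -9.7 -23.4] rot [-0.0002  0.0032  0.0049] rows 0.5
```

Emit:
{"method": "apply_moves", "body": {
  "plan": [
    [15,[0,3,-5],[0,0.003,0.005]],
    [15,[1,-3,-8],[0,0,0]],
    [15,[0,0,0],[0,0,0]]
  ]
}}

```text
clock: 5.85
ee_pos: [0.5219, 0.0217, 0.1474]
eef_rot: [-0.154, 0.087, -0.492, 0.852]
force: [-0.9, -0.8, -2.4]
opening: 0.0282
```

```bash
python3 go.py 0,0,25
```

```text
tcp in hob mm [-3.2  3.1 45.1]
force hob [-0.8 -1.2 -2.3] joints [ 0.16  0.3   1.84 -0.63  0.99  1.73] 0.0281522631649493 5.85
shift [  1.5 -13.1 -15.8] rot [-0.001   0.0044 -0.0022] rows 0.4
```

Emit:
{"method": "apply_moves", "body": {
  "plan": [
    [15,[-0.7,-6,-4],[0,0.004,-0.002]],
    [15,[0,0,0],[0,0,0]],
    [15,[0,0,0],[0,0,0]],
    [15,[0,0,0],[0,0,0]]
  ]
}}

```text
clock: 6.25
ee_pos: [0.5206, 0.0153, 0.1424]
eef_rot: [-0.152, 0.089, -0.493, 0.852]
force: [-0.9, -0.2, -3.5]
opening: 0.0286
```

```bash
python3 go.py 0,0,25
```

```text
tcp in hob mm [-0.9 -0.3 37.9]
force hob [-1.8 -0.9 -3. ] joints [ 0.15  0.3   1.85 -0.63  0.98  1.72] 0.028577903376696093 6.25
shift [  2.8  -6.7 -10.7] rot [-0.0007 -0.0018 -0.0004] rows 0.3
```

Emit:
{"method": "apply_moves", "body": {
  "plan": [
    [15,[2,-5,-8.5],[0,-0.002,0]],
    [15,[1.7,-5,-8.5],[0,0,0]],
    [15,[0,0,0],[0,0,0]],
    [15,[0,0,0],[0,0,0]]
  ]
}}

```text
clock: 6.65
ee_pos: [0.5244, 0.0042, 0.1236]
eef_rot: [-0.152, 0.088, -0.492, 0.852]
force: [0.1, 0.8, -3.4]
opening: 0.0286
```

```bash
python3 go.py 0,0,8
```

```text
tcp in hob mm [-0.1 -0.6 15.7]
force hob [-2.3  0.3 -2.6] joints [ 0.13  0.32  1.87 -0.65  0.93  1.74] 0.02863701428624255 6.65
shift [ 1.9 -3.5 -6.6] rot [-0.0006 -0.0001 -0.0001] rows 0.2
```

Free descent so far, with no contact. The next step takes it to the floor.

Emit:
{"method": "apply_moves", "body": {
  "plan": [
    [15,[1,-2,-4],[0,0,0]],
    [15,[0.5,-1,-2],[0,0,0]],
    [15,[0,0,0],[0,0,0]],
    [15,[0,0,0],[0,0,0]]
  ]
}}

```text
clock: 7.05
ee_pos: [0.5261, 0.0009, 0.117]
eef_rot: [-0.152, 0.088, -0.492, 0.852]
force: [-0.0, 0.2, -4.5]
opening: 0.0283
```

```bash
python3 go.py 0,0,6
```

```text
tcp in hob mm [-0.2 -0.1  8.2]
force hob [-2.4  0.1 -3.8] joints [ 0.12  0.33  1.88 -0.66  0.91  1.74] 0.028328504556532914 7.05
shift [ 0.5 -1.2 -1.8] rot [-0.0006 -0.0002 -0.    ] rows 0.0
```

Emit:
{"method": "apply_moves", "body": {
  "plan": [
    [15,[0.5,-1,-2],[0,0,0]],
    [15,[0,0,0],[0,0,0]],
    [15,[0,0,0],[0,0,0]]
  ]
}}

```text
clock: 7.35
ee_pos: [0.5269, 0.0011, 0.1173]
eef_rot: [-0.153, 0.087, -0.492, 0.852]
force: [0.4, -0.6, -4.0]
opening: 0.0285
```

```bash
python3 go.py 0,0,6
```

```text
tcp in hob mm [0.  0.7 8.4]
force hob [-1.4  0.2 -3.8] joints [ 0.12  0.33  1.88 -0.66  0.91  1.75] 0.028458054426845895 7.35
shift [-0.2 -1.4 -2.1] rot [-0.0009  0.0027 -0.0002] rows 0.1
```

Emit:
{"method": "apply_moves", "body": {
  "plan": [
    [15,[0.5,-1.5,-3],[0,0,0]],
    [15,[0.5,-1.5,-3],[0,0,0]]
  ]
}}

```text
clock: 7.55
ee_pos: [0.5275, 0.0005, 0.1164]
eef_rot: [-0.154, 0.085, -0.492, 0.853]
force: [-22.4, 23.7, 38.6]
opening: 0.0285
```

```bash
python3 go.py 0,0,6
```

```text
tcp in hob mm [0.2 1.  7.3]
force hob [ -6.7 -12.8  48.5] joints [ 0.12  0.33  1.88 -0.67  0.91  1.75] 0.028549914816334565 7.55
shift [-0.8 -0.8 -1.2] rot [-0.0015  0.0072  0.0012] rows 0.1
```

Emit:
{"method": "apply_moves", "body": {
  "plan": [
    [15,[0,0,1],[0,0,0]],
    [50,[0,0,0],[0,0,0]],
    [50,[0,0,0],[0,0,0]],
    [55,[0,0,0],[0,0,0]]
  ]
}}

```text
clock: 7.95
ee_pos: [0.5289, 0.0009, 0.1197]
eef_rot: [-0.156, 0.083, -0.492, 0.853]
force: [0.1, 0.1, 0.1]
opening: 0.0549
```

```bash
python3 go.py 0,0,120
```

```text
tcp in hob mm [ 1.9  2.5 10. ]
force hob [-0.   0.1  0.1] joints [ 0.12  0.33  1.88 -0.67  0.91  1.75] 0.05489963135888147 7.95
shift [-22.   52.3  94.3] rot [-0.0008  0.0118 -0.0008] rows 2.3
```

Emit:
{"method": "apply_moves", "body": {
  "plan": [
    [55,[-4,10,18],[0,0.01,0]],
    [55,[-9,21,38],[0,0,0]],
    [55,[-9,21,38],[0,0,0]],
    [55,[0,0,0],[0,0,0]],
    [55,[0,0,0],[0,0,0]]
  ]
}}

```text
clock: 8.45
ee_pos: [0.506, 0.0522, 0.2144]
eef_rot: [-0.151, 0.089, -0.492, 0.853]
force: [0.1, 0.3, 0.2]
opening: 0.0547
```

```bash
python3 go.py 0,0,120; python3 - <<'E'
from h import *
import pickle
pickle.dump(calibration('wrist'),open('w4.pkl','wb'))
im=snapshot('wrist'); cv2.imwrite('pics/w4r.png',im)
cv2.imwrite('pics/w4.png',cv2.resize(im,(784,588),interpolation=cv2.INTER_CUBIC))
E
```

```text
tcp in hob mm [  0.7  -1.2 120.1]
force hob [-0.1  0.2  0.3] joints [ 0.23  0.22  1.75 -0.57  1.17  1.68] 0.054718310355903396 8.45
shift [ 0.9  0.9 -0.4] rot [ 0.0002 -0.0031  0.0023] rows 0.0
```

View pics/w4.png

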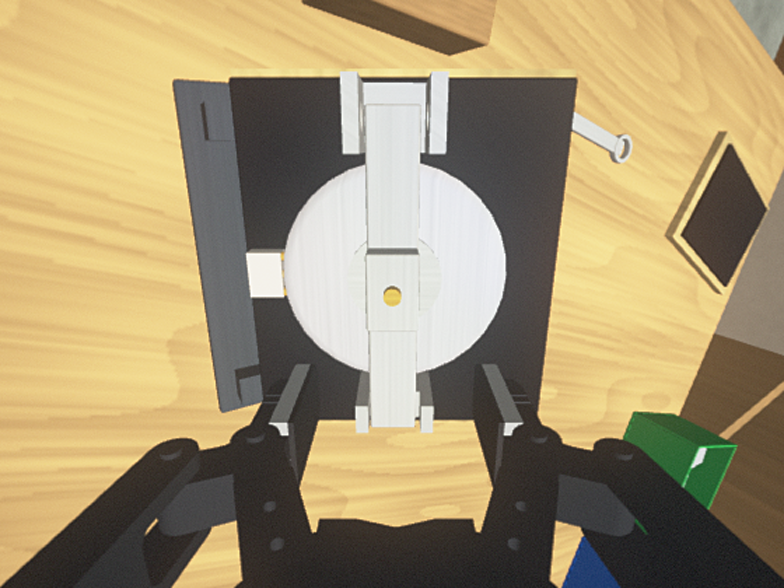

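The bar lies in both slots, far end at (393,105), stud at (392,296), near end at (394,427). The tall saddle's near cheek corners are at (343,153) and (447,153). I'll check against the fit.

```bash
python3 - <<'E'
from fit import *
c=pickle.load(open('w4.pkl','rb'))
H=hob(.3538);o=np.array([.5277,-.0031,.110])
for P in [(-25,77,38),(25,77,38),(-25,113,38),(25,113,38),(-25,-97,18),(25,-97,18),(-15,100,11),(15,100,11),(0,0,29),(0,-100,11)]:
    print(P,np.round(proj('wrist',o+H@(np.array(P)/1e3),c)[0]*1.4+.2,1))
def hp(u,v,z):
    a,d=ray('wrist',(u-.2)/1.4,(v-.2)/1.4,c); a=H.T@(a-o);d=H.T@d; return np.round(1e3*(a+d*(z-a[2])/d[2]),1)
print(hp(366,105,.011),hp(421,105,.011),hp(392,296,.029),hp(370,427,.011),hp(416,427,.011),'hotplate',hp(285,268,-.006),hp(506,268,-.006))
# pin approx from top view
tip=atz('top',242/1.4,312/1.4,.011);blk=atz('top',281/1.4,290/1.4,.022);print(tip,blk)
togo([.50,.27,.25],tool([0,0,-1],np.cross([0,0,1],[.47,-.88,0])))
E
```

```text
(-25, 77, 38) [341.7 153.7]
(25, 77, 38) [444.7 153.7]
(-25, 113, 38) [338.6  71.6]
(25, 113, 38) [447.4  71.6]
(-25, -97, 18) [355.6 432.3]
(25, -97, 18) [432.  432.3]
(-15, 100, 11) [364.9 107. ]
(15, 100, 11) [421.9 107. ]
(0, 0, 29) [393.5 297.6]
(0, -100, 11) [393.9 429.6]
[-14.4 101.   11. ] [ 14.5 101.   11. ] [-0.8  0.9 29. ] [-16.  -97.9  11. ] [ 14.8 -97.9  11. ] hotplate [-68.5   7.6  -6. ] [70.7  7.6 -6. ]
[0.46901923 0.38258375 0.011     ] [0.51506266 0.29052196 0.022     ]
shift [ -6.3 217.9  35.5] rot [ 0.5312 -0.2054 -1.3972] rows 10.4
```

The bar is home to within about 1 mm (x -0.3, y +1.3), and the hob fit holds. Now the pin.

```bash
python3 - <<'E'
from h import *
p,r=pose(); Rt=tool([0,0,-1],[np.cos(.48),np.sin(.48),0])
print(np.round((Rt*r.inv()).as_rotvec(),4), np.round(((np.array([.505,.31,.25])-p)*1e3),1))
E
```

```text
[0.2158 0.5492 1.6557] [ -1.3 257.9  35.5]
```

Emit:
{"method": "apply_moves", "body": {
  "plan": [
    [70,[0,20,5],[0.0166,0.0422,0.1274]],
    [85,[0,20,5],[0.0166,0.0422,0.1274]],
    [85,[0,20,4],[0.0166,0.0422,0.1274]],
    [85,[0,20,4],[0.0166,0.0422,0.1274]],
    [85,[0,20,3],[0.0166,0.0422,0.1274]],
    [85,[0,20,3],[0.0166,0.0422,0.1274]],
    [85,[0,20,3],[0.0166,0.0422,0.1274]],
    [85,[0,20,3],[0.0166,0.0422,0.1274]]
  ]
}}

```text
clock: 9.3
ee_pos: [0.5027, 0.2089, 0.2315]
eef_rot: [-0.471, 0.461, -0.452, 0.602]
force: [0.4, -0.3, 0.1]
opening: 0.0851
```

Emit:
{"method": "apply_moves", "body": {
  "plan": [
    [85,[0,20,3],[0.0166,0.0422,0.1274]],
    [85,[0,20,3],[0.0166,0.0422,0.1274]],
    [85,[0,20,0],[0.0166,0.0422,0.1274]],
    [85,[0,20,0],[0.0166,0.0422,0.1274]],
    [85,[0,20,0],[0.0166,0.0422,0.1274]],
    [85,[0,0,0],[0,0,0]],
    [85,[0,0,0],[0,0,0]]
  ]
}}

```text
clock: 10.0
ee_pos: [0.5033, 0.3057, 0.2253]
eef_rot: [-0.601, 0.629, -0.355, 0.344]
force: [-0.1, -0.3, 0.2]
opening: 0.0853
```

```bash
python3 - <<'E'
from h import *
Rt=tool([0,0,-1],[np.cos(.48),np.sin(.48),0]);p,r=pose();print(p,env.observe()['joints'])
print(np.round((Rt*r.inv()).as_rotvec(),4), np.round(((np.array([.505,.31,.20])-p)*1e3),1))
E
```

```text
[0.50334932 0.30572786 0.22531962] [ 0.36434208  0.35916384  1.4096256  -0.01286831  1.41327319 -0.17089876]
[ 0.0253 -0.034  -0.0575] [  1.7   4.3 -25.3]
```

Emit:
{"method": "apply_moves", "body": {
  "plan": [
    [85,[1,2,-35],[0.025,-0.034,-0.0575]],
    [85,[1,2,-35],[0,0,0]],
    [85,[0,0,-30],[0,0,0]],
    [85,[0,0,0],[0,0,0]],
    [85,[0,0,0],[0,0,0]]
  ]
}}

```text
clock: 10.5
ee_pos: [0.505, 0.3041, 0.1213]
eef_rot: [-0.601, 0.602, -0.37, 0.374]
force: [1.0, 0.9, 0.4]
opening: 0.0849
```

```bash
python3 - <<'E'
from h import *
import pickle
p,r=pose();pickle.dump((calibration('wrist'),p,r.as_matrix()),open('w5.pkl','wb'))
im=snapshot('wrist');print(p,pose()[0],np.round(r.as_matrix(),3)); cv2.imwrite('pics/w5r.png',im)
cv2.imwrite('pics/w5.png',cv2.resize(im,(784,588),interpolation=cv2.INTER_CUBIC))
E
```

```text
[0.50498462 0.30406746 0.12125661] [0.50473441 0.30400315 0.12120931] [[ 0.446  0.003  0.895]
 [-0.895 -0.004  0.446]
 [ 0.005 -1.     0.001]]
```

View pics/w5.png

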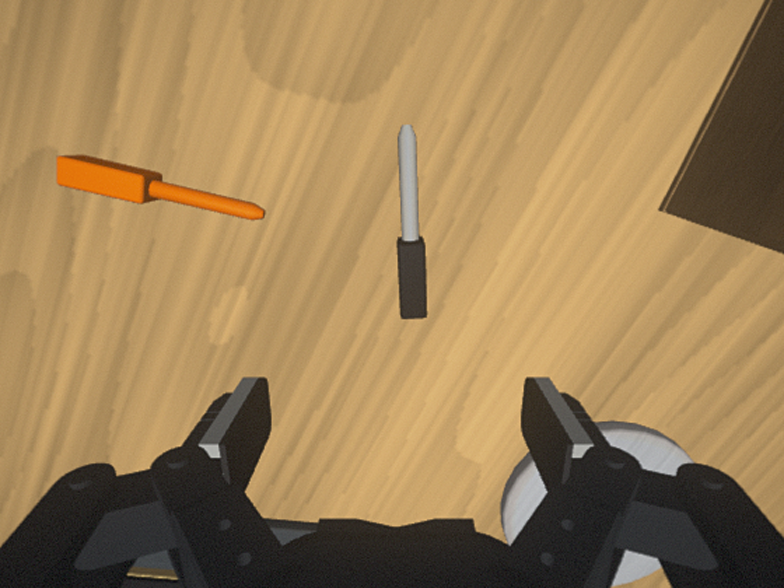

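The black pin's tip is at (406,126), with the grip's top from (411,240) to (414,318). The orange pin is separate, at (160,190).

```bash
cat > pin.py <<'E'
from h import *
import pickle
c,p,r=pickle.load(open('w5.pkl','rb'))
f=lambda x,y,z:atz('wrist',(x-.2)/1.4,(y-.2)/1.4,z,c)
tip=f(406,126,.011);a=(f(398,239,.022)+f(425,239,.022))/2;b=(f(402,318,.022)+f(427,318,.022))/2;j=f(410,239,.011)
print('tip',tip,'front',a,'back',b,'block len',np.linalg.norm(a-b),'w',np.linalg.norm(f(398,239,.022)-f(425,239,.022)),'tip-back',np.linalg.norm((tip-b)[:2]))
x=(b-tip);x[2]=0;x/=np.linalg.norm(x); x2=(b-a);print('yaw',np.degrees(np.arctan2(x[1],x[0])),np.degrees(np.arctan2(x2[1],x2[0])))
C=tip+x*.085; print('block centre',C,(a+b)/2)
G=(C+(a+b)/2)/2
E
cat pin.py - <<'E' | python3
d,v=togo([G[0],G[1],.006],tool([0,0,-1],np.cross([0,0,1],x)))
E
```

```text
tip [0.46989486 0.38798266 0.011     ] front [0.49922173 0.33652007 0.022     ] back [0.52236488 0.29534137 0.022     ] block len 0.04723653489890362 w 0.014994600580564479 tip-back 0.10646835852512003
yaw -60.47372536953588 -60.66324562987378
block centre [0.51178479 0.31402163 0.011     ] [0.5107933  0.31593072 0.022     ]
shift [   6.6   11.  -115.2] rot [0.0044 0.0025 0.0524] rows 2.4
```

Emit:
{"method": "apply_moves", "body": {
  "plan": [
    [85,[3,5,-35],[0.004,0.002,0.03]],
    [60,[3,5,-35],[0,0,0.022]],
    [50,[0,0,-30],[0,0,0]],
    [40,[0,0,0],[0,0,0]],
    [40,[0,0,0],[0,0,0]]
  ]
}}

```text
clock: 11.05
ee_pos: [0.519, 0.316, 0.0301]
eef_rot: [0.616, -0.605, 0.352, -0.362]
force: [-0.5, 0.8, 0.0]
opening: 0.0401
```

```bash
cat pin.py - <<'E' | python3 | tail -2
print(pose()[0],env.observe()['opening']);d,v=togo([G[0],G[1],.004],tool([0,0,-1],np.cross([0,0,1],x)))
E
```

```text
[0.51898955 0.31601505 0.03012402] 0.04005079907645218
shift [ -7.7  -1.  -26.1] rot [-0.006   0.0198  0.002 ] rows 0.6
```

Emit:
{"method": "apply_moves", "body": {
  "plan": [
    [40,[-8,-1,0],[-0.006,0.02,0.002]],
    [40,[0,0,-10],[0,0,0]],
    [40,[0,0,-10],[0,0,0]],
    [40,[0,0,0],[0,0,0]],
    [40,[0,0,0],[0,0,0]]
  ]
}}

```text
clock: 11.55
ee_pos: [0.5144, 0.3163, 0.0156]
eef_rot: [0.613, -0.608, 0.354, -0.358]
force: [-0.3, 1.0, 0.1]
opening: 0.0398
```

```bash
cat pin.py - <<'E' | python3 | tail -2
print(pose()[0],env.observe()['opening']);d,v=togo([G[0],G[1],.004],tool([0,0,-1],np.cross([0,0,1],x)))
E
```

```text
[0.51435458 0.31634644 0.0156485 ] 0.03980831726619322
shift [ -3.1  -1.4 -11.6] rot [-0.0033  0.0084  0.0003] rows 0.3
```

Emit:
{"method": "apply_moves", "body": {
  "plan": [
    [40,[-3,-1,-10],[-0.003,0.008,0]],
    [40,[0,0,0],[0,0,0]],
    [40,[0,0,0],[0,0,0]]
  ]
}}

```text
clock: 11.85
ee_pos: [0.5111, 0.3152, 0.0048]
eef_rot: [-0.611, 0.611, -0.356, 0.356]
force: [-0.1, 0.4, -0.4]
opening: 0.0402
```

```bash
cat pin.py - <<'E' | python3 | tail -2
print(pose()[0],env.observe()['opening']);d,v=togo([G[0],G[1],.004],tool([0,0,-1],np.cross([0,0,1],x)))
E
```

```text
[0.51112819 0.31524714 0.0048176 ] 0.04022707046793938
shift [ 0.2 -0.3 -0.8] rot [ 0.     -0.0003  0.0004] rows 0.0
```

Aligned. Now close and lift.

Emit:
{"method": "apply_moves", "body": {
  "plan": [
    [5,[0,0,0],[0,0,0]],
    [5,[0,0,0],[0,0,0]],
    [5,[0,0,0],[0,0,0]],
    [5,[0,0,0],[0,0,0]]
  ],
  "force": 70
}}

```text
clock: 12.25
ee_pos: [0.5112, 0.3153, 0.0051]
eef_rot: [-0.611, 0.611, -0.356, 0.356]
force: [0.1, 0.1, -1.2]
opening: 0.0144
```

```bash
cat pin.py - <<'E' | python3 | tail -5
p,r=pose(); print(p,env.observe()['opening'])
print('tip in tool',r.inv().apply(tip-p)*1e3,'x dir',r.inv().apply(x))
from fit import hob
H=hob(.3538);o=np.array([.5277,-.0031,.110]);Rt=tool(-H[:,2],H[:,1])
print(np.round((Rt*r.inv()).as_rotvec(),4), np.round(((o+H@np.array([.16,.095,.10])-p)*1e3),1), o+H@np.array([.16,.095,.10]))
E
```

```text
yaw -60.47372536953588 -60.66324562987378
block centre [0.51178479 0.31402163 0.011     ] [0.5107933  0.31593072 0.022     ]
[0.51119092 0.31527996 0.0051196 ] 0.014389346120674662
tip in tool [-83.6127538   -5.87520173  -0.12323208] x dir [ 9.99999974e-01 -6.17953010e-05  2.19457828e-04]
[-0.4754 -0.2209 -0.1575] [ 136.3 -368.5  271.5] [ 0.64750032 -0.0532645   0.27660254]
```

Emit:
{"method": "apply_moves", "body": {
  "plan": [
    [5,[0,0,40],[0,0,0]],
    [5,[0,0,45],[0,0,0]],
    [5,[5,-15,45],[0,0,0]],
    [5,[15,-38,25],[-0.095,-0.044,-0.0315]],
    [5,[15,-38,25],[-0.095,-0.044,-0.0315]],
    [5,[15,-38,25],[-0.095,-0.044,-0.0315]],
    [5,[15,-38,25],[-0.095,-0.044,-0.0315]],
    [5,[15,-38,25],[-0.095,-0.044,-0.0315]]
  ]
}}

```text
clock: 13.05
ee_pos: [0.5875, 0.1044, 0.2662]
eef_rot: [-0.448, 0.667, -0.24, 0.545]
force: [0.4, 0.6, -1.2]
opening: 0.0145
```

```bash
cat > gp.py <<'E'
import sys
from fit import *
H=hob(.3538);o=np.array([.5277,-.0031,.110])
Rt=tool(-H[:,2],H[:,1]); p,r=pose(); v=H.T@(p-o)*1e3
print('tcp in hob mm',np.round(v,1),'tip',np.round(v+H.T@r.apply([-83.6,-5.9,0]),1),p); s=env.observe(); print('force hob',np.round(H.T@s['force'],1),'joints',np.round(s['joints'],2),s['opening'],s['clock'])
togo(o+H@(np.array(eval(sys.argv[1]))/1e3),Rt)
E
python3 gp.py 125,95,70
```

```text
tcp in hob mm [  8.7  93.4 175.3] tip [-75.   94.1 180.1] [0.58751704 0.10439981 0.26619872]
force hob [-0.9  0.6 -0.8] joints [ 0.29  0.35  1.44 -0.55  1.36  0.07] 0.014467303694874924 13.05
shift [  54.7 -143.3  -33.1] rot [0.0142 0.0009 0.012 ] rows 3.3
```

Emit:
{"method": "apply_moves", "body": {
  "plan": [
    [5,[14,-36,-8],[0.014,0.001,0.012]],
    [5,[14,-36,-8],[0,0,0]],
    [5,[14,-36,-8],[0,0,0]],
    [5,[12,-35,-8],[0,0,0]],
    [5,[0,0,0],[0,0,0]],
    [5,[0,0,0],[0,0,0]]
  ]
}}

```text
clock: 13.65
ee_pos: [0.6442, -0.045, 0.2362]
eef_rot: [-0.456, 0.663, -0.239, 0.543]
force: [-0.7, -0.5, -0.9]
opening: 0.014
```

```bash
python3 gp.py 125,95,14
```

```text
tcp in hob mm [132.   94.8  69.4] tip [48.4 95.  75.1] [ 0.64418468 -0.04496002  0.23616368]
force hob [-0.2 -0.9 -0.9] joints [ 0.02  0.37  1.49 -0.54  1.15 -0.14] 0.013952832442377456 13.65
shift [  7.7 -20.2 -51.5] rot [ 0.0007  0.0065 -0.0001] rows 1.2
```

Emit:
{"method": "apply_moves", "body": {
  "plan": [
    [5,[4,-10,-22],[0,0.006,0]],
    [5,[3,-9,-22],[0,0,0]],
    [5,[0,0,0],[0,0,0]],
    [5,[0,0,0],[0,0,0]]
  ]
}}

```text
clock: 14.05
ee_pos: [0.6513, -0.0607, 0.1928]
eef_rot: [-0.457, 0.664, -0.239, 0.541]
force: [0.7, 0.3, -1.0]
opening: 0.0145
```

```bash
python3 gp.py 125,95,14
```

```text
tcp in hob mm [125.3  96.   23.3] tip [41.7 95.9 29.2] [ 0.65126872 -0.06069222  0.19277718]
force hob [-0.6  0.8 -0.9] joints [-0.01  0.41  1.54 -0.56  1.06 -0.12] 0.014519905413417699 14.05
shift [ 0.6 -4.5 -8.2] rot [-0.0008  0.0026 -0.0026] rows 0.2
```

Emit:
{"method": "apply_moves", "body": {
  "plan": [
    [5,[0,-4,-7],[-0.001,0.003,-0.003]],
    [5,[0,0,0],[0,0,0]],
    [5,[0,0,0],[0,0,0]],
    [5,[0,0,0],[0,0,0]]
  ]
}}

```text
clock: 14.45
ee_pos: [0.6524, -0.0622, 0.1888]
eef_rot: [-0.457, 0.664, -0.238, 0.541]
force: [0.4, -0.8, -0.8]
opening: 0.0141
```

```bash
python3 gp.py 118,95,14; python3 - <<'E'
from h import *
import pickle
p,r=pose();pickle.dump((calibration('wrist'),p,r.as_matrix()),open('w6.pkl','wb'))
im=snapshot('wrist'); print(pose()[0]-p); cv2.imwrite('pics/w6r.png',im)
cv2.imwrite('pics/w6.png',cv2.resize(im[60:330,150:410],(780,810),interpolation=cv2.INTER_CUBIC)[:600])
E
```

```text
tcp in hob mm [124.8  96.5  18.9] tip [41.2 96.5 24.7] [ 0.6524142  -0.06218479  0.18881766]
force hob [ 0.4  0.  -1.2] joints [-0.01  0.42  1.54 -0.57  1.05 -0.11] 0.014071959923968874 14.45
shift [-2.6  2.7 -7.7] rot [ 0.0002  0.0039 -0.0025] rows 0.2
[1.16556111e-04 1.63090248e-07 1.53061492e-04]
```

View pics/w6.png

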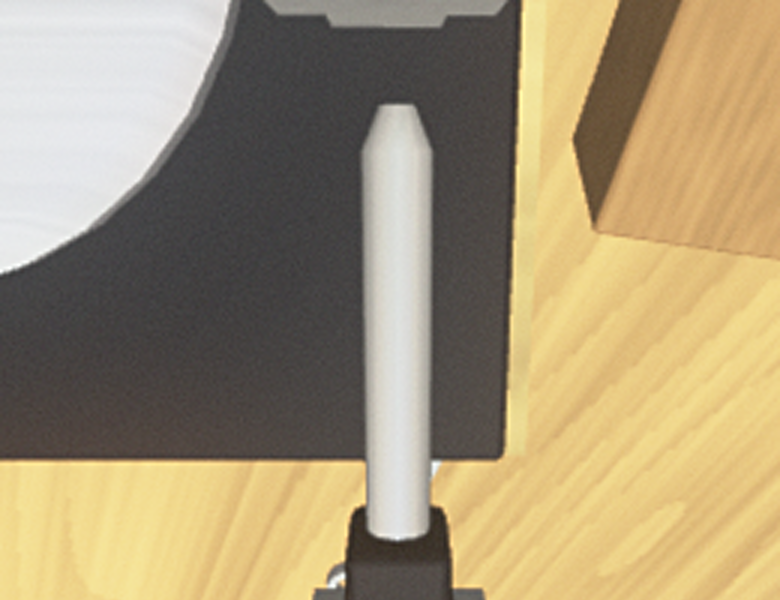

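The tip is at crop (397,104), with the rod straight along the tool. The saddle's foot is centred at crop x≈387.

```bash
python3 - <<'E'
from fit import *
c,p,r=pickle.load(open('w6.pkl','rb'));H=hob(.3538);o=np.array([.5277,-.0031,.110])
def intool(u,v,ty):
    a,d=ray('wrist',(u-1)/3+150,(v-1)/3+60,c);a=r.T@(a-p);d=r.T@d;return np.round(1e3*(a+d*(ty-a[1])/d[1]),1)
print('tip',intool(397,104,-.0059),intool(377,104,-.0059),intool(416,104,-.0059))
print('rod mid edges',intool(363,250,-.0059),intool(432,250,-.0059))
print('rod base',intool(368,530,-.0059),intool(430,530,-.0059))
for P in [(25,95,-28),(25,77,-28),(25,113,-28),(33,95,-28),(105,120,-28),(25,77,0),(25,113,0),(0,95-18,38),(25,77,38),(25,113,38)]:
    print(P,np.round((proj('wrist',o+H@(np.array(P)/1e3),c)[0]-[150,60])*3+1,1))
E
python3 - <<'E'
import cv2
im=cv2.imread('pics/w6r.png');cv2.imwrite('pics/c3.png',cv2.resize(im[0:100,210:345],(810,600),interpolation=cv2.INTER_CUBIC)[:,:800])
E
```

```text
tip [-84.6  -5.9   0.4] [-84.6  -5.9  -2.4] [-84.6  -5.9   2.9]
rod mid edges [-65.   -5.9  -4.5] [-65.   -5.9   5.4]
rod base [-21.7  -5.9  -4.2] [-21.7  -5.9   5.5]
(25, 95, -28) [386.3  24.6]
(25, 77, -28) [288.4  24.5]
(25, 113, -28) [484.1  24.7]
(33, 95, -28) [386.4  71.3]
(105, 120, -28) [506.1 438.8]
(25, 77, 0) [269.3   4.5]
(25, 113, 0) [500.4   4.9]
(0, 77, 38) [ 216.1 -291.7]
(25, 77, 38) [228.7 -37.7]
(25, 113, 38) [534.8 -37.2]
```

View pics/c3.png

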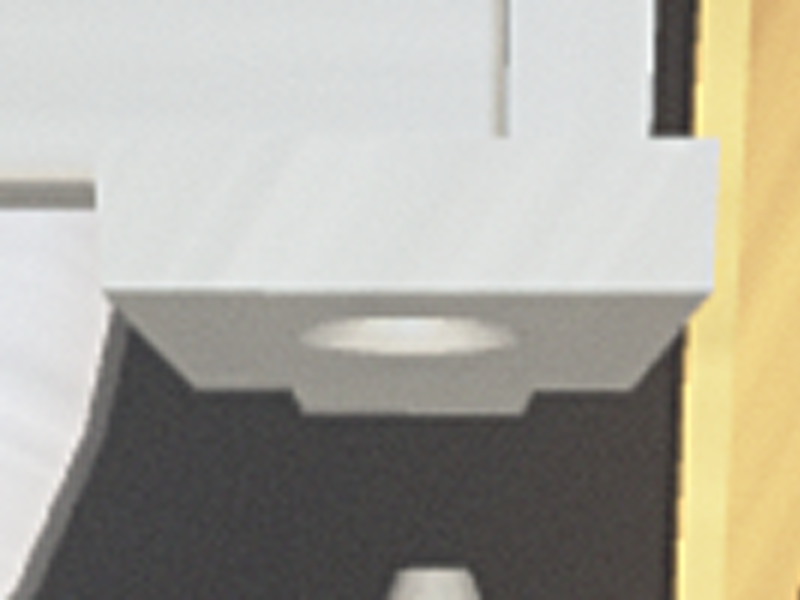

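The eyelet is centred at c3 (408,335), and the saddle edges agree with the model to about 0.5 mm. The model frame is good, so I'll align at TCP y=95, z=14.

Emit:
{"method": "apply_moves", "body": {
  "plan": [
    [5,[-1.5,1,-7],[0,0.004,-0.0025]],
    [5,[0,0,0],[0,0,0]],
    [5,[0,0,0],[0,0,0]],
    [5,[0,0,0],[0,0,0]]
  ]
}}

```text
clock: 14.9
ee_pos: [0.651, -0.061, 0.1818]
eef_rot: [-0.456, 0.665, -0.24, 0.541]
force: [-0.0, -0.7, -0.3]
opening: 0.014
```

```bash
python3 gp.py 116,95,14
```

```text
tcp in hob mm [119.9  95.6  13.7] tip [36.3 95.6 19.6] [ 0.65098349 -0.06097475  0.18182113]
force hob [ 0.4 -0.3 -0.6] joints [-0.01  0.42  1.55 -0.57  1.05 -0.1 ] 0.014007529723425987 14.9
shift [-1.8  3.1 -1.7] rot [0.0002 0.0006 0.0002] rows 0.1
```

Emit:
{"method": "apply_moves", "body": {
  "plan": [
    [5,[-2.7,5.5,-3.5],[0,0,0]],
    [5,[-2.5,6.5,-4],[0,0,0]],
    [5,[0,0,0],[0,0,0]],
    [5,[0,0,0],[0,0,0]]
  ]
}}

```text
clock: 15.3
ee_pos: [0.6451, -0.0478, 0.1735]
eef_rot: [-0.456, 0.665, -0.24, 0.541]
force: [0.3, -0.3, -0.0]
opening: 0.0142
```

```bash
python3 gp.py 90,95,14
```

```text
tcp in hob mm [103.2  94.7  13.7] tip [19.6 94.7 19.6] [ 0.64512447 -0.04776005  0.17346094]
force hob [ 0.3  0.2 -0.2] joints [ 0.01  0.43  1.56 -0.58  1.04 -0.07] 0.01422877895751777 15.3
shift [-3.7 11.  -6.3] rot [0.0001 0.0003 0.0002] rows 0.3
```

The tip is in the first eyelet, with no force. On to the next step.

Emit:
{"method": "apply_moves", "body": {
  "plan": [
    [5,[-2,6,-3.3],[0,0,0]],
    [5,[-2,5.5,-3.3],[0,0,0]],
    [5,[-2,5.5,-3.3],[0,0,0]],
    [5,[0,0,0],[0,0,0]],
    [5,[0,0,0],[0,0,0]]
  ]
}}

```text
clock: 15.8
ee_pos: [0.6386, -0.0288, 0.1625]
eef_rot: [-0.456, 0.665, -0.24, 0.541]
force: [1.2, 0.1, -1.2]
opening: 0.0144
```

```bash
python3 gp.py 68,95,14
```

```text
tcp in hob mm [80.4 95.1 14.2] tip [-3.2 95.1 20.1] [ 0.63855907 -0.02880202  0.16254928]
force hob [-0.3  1.2 -1.2] joints [ 0.05  0.43  1.58 -0.59  1.04 -0.03] 0.014381287555327537 15.8
shift [-3.8  9.9 -6.4] rot [ 0.0001  0.0002 -0.0005] rows 0.3
```

Emit:
{"method": "apply_moves", "body": {
  "plan": [
    [5,[-2,5.5,-3.3],[0,0,0]],
    [5,[-2,5.5,-3.3],[0,0,0]],
    [5,[-2,5.5,-3.3],[0,0,0]],
    [5,[0,0,0],[0,0,0]],
    [5,[0,0,0],[0,0,0]]
  ]
}}

```text
clock: 16.3
ee_pos: [0.632, -0.0108, 0.1518]
eef_rot: [-0.456, 0.665, -0.24, 0.541]
force: [-0.4, -0.1, -1.0]
opening: 0.0141
```

```bash
python3 gp.py 48,95,14
```

```text
tcp in hob mm [58.5 95.2 14.5] tip [-25.1  95.2  20.4] [ 0.63203642 -0.01084475  0.15180743]
force hob [-0.5 -0.4 -0.8] joints [ 0.08  0.44  1.6  -0.6   1.03  0.02] 0.014136801593789185 16.3
shift [-3.2  8.2 -5.7] rot [ 0.0001  0.0004 -0.0005] rows 0.2
```

Emit:
{"method": "apply_moves", "body": {
  "plan": [
    [5,[-1.5,4,-2.7],[0,0,0]],
    [5,[-1,2.5,-1.6],[0,0,0]],
    [5,[-0.6,1.6,-1],[0,0,0]],
    [5,[0,0,0],[0,0,0]]
  ]
}}

```text
clock: 16.7
ee_pos: [0.629, -0.0023, 0.1464]
eef_rot: [-0.456, 0.665, -0.24, 0.541]
force: [0.2, -0.8, -1.5]
opening: 0.0139
```

```bash
python3 gp.py 46,95,14
```

```text
tcp in hob mm [47.9 95.3 14.3] tip [-35.7  95.3  20.2] [ 0.62895142 -0.00229987  0.14636231]
force hob [-0.  -0.1 -1.7] joints [ 0.09  0.45  1.61 -0.6   1.03  0.04] 0.013915380750849665 16.7
shift [-0.8  1.3 -1.2] rot [ 0.0002  0.001  -0.0002] rows 0.0
```

Now press until it touches.

Emit:
{"method": "apply_moves", "body": {
  "plan": [
    [5,[-0.7,1.8,-1.1],[0,0,0]],
    [5,[-0.7,1.8,-1.1],[0,0,0]]
  ]
}}

```text
clock: 16.9
ee_pos: [0.6289, -0.0021, 0.1465]
eef_rot: [-0.454, 0.666, -0.238, 0.543]
force: [0.7, -7.1, 0.8]
opening: 0.0142
```

```bash
python3 gp.py 46,95,14
```

```text
tcp in hob mm [47.8 95.3 14.5] tip [-35.8  95.4  19.8] [ 0.62893587 -0.00208503  0.14650156]
force hob [ 6.3 -1.8 -2.8] joints [ 0.1   0.45  1.61 -0.61  1.03  0.05] 0.014219009373104987 16.9
shift [-0.7  1.1 -1.4] rot [0.0066 0.0034 0.    ] rows 0.1
```

Contact at 6 N: the block is on the cheek, with the tip at x≈-36. Release and retreat along the slope normal.

Emit:
{"method": "apply_moves", "body": {
  "plan": [
    [20,[0,0,0],[0,0,0]],
    [35,[0,0,0],[0,0,0]],
    [45,[0,0,0],[0,0,0]],
    [45,[0,0,0],[0,0,0]]
  ]
}}

```text
clock: 17.3
ee_pos: [0.6295, -0.0024, 0.1473]
eef_rot: [-0.454, 0.665, -0.238, 0.543]
force: [-0.2, 0.5, 0.2]
opening: 0.045
```

Emit:
{"method": "apply_moves", "body": {
  "plan": [
    [45,[-2,5,9],[0,0,0]],
    [45,[-5,14,26],[0,0,0]],
    [45,[-7,19,35],[0,0,0]],
    [45,[-7,19,35],[0,0,0]],
    [45,[0,0,0],[0,0,0]],
    [45,[0,0,0],[0,0,0]]
  ]
}}

```text
clock: 17.9
ee_pos: [0.6056, 0.0586, 0.2576]
eef_rot: [-0.455, 0.665, -0.238, 0.542]
force: [0.1, -0.5, -0.3]
opening: 0.0453
```

```bash
python3 gp.py 46,95,14; python3 - <<'E'
from fit import *
c=calibration('wrist');H=hob(.3538);o=np.array([.5277,-.0031,.110])
pickle.dump(c,open('w7.pkl','wb'))
im=snapshot('wrist')
for P in [(-37,95,20),(25,95,20),(71,95,31),(25,77,38),(25,113,38),(-25,77,38),(-15,-100,11),(15,-100,11)]:
    print(P,np.round(proj('wrist',o+H@(np.array(P)/1e3),c)[0]*1.4,1))
cv2.imwrite('pics/w7.png',cv2.resize(im,(784,588),interpolation=cv2.INTER_CUBIC))
E
```

```text
tcp in hob mm [ 47.   94.5 143.2] tip [-36.6  94.6 148.7] [0.60562138 0.05863889 0.25755903]
force hob [ 0.3 -0.1 -0.5] joints [ 0.2   0.34  1.47 -0.55  1.28 -0.  ] 0.045330122429399704 17.9
shift [  22.6  -59.6 -112.4] rot [0.004  0.0035 0.    ] rows 2.7
(-37, 95, 20) [394.9 139.3]
(25, 95, 20) [395.  246.3]
(71, 95, 31) [395.1 322.7]
(25, 77, 38) [363.7 253.2]
(25, 113, 38) [426.3 253.1]
(-25, 77, 38) [361.5 162.5]
(-15, -100, 11) [ 72.1 178.4]
(15, -100, 11) [ 83.3 227.8]
```

View pics/w7.png

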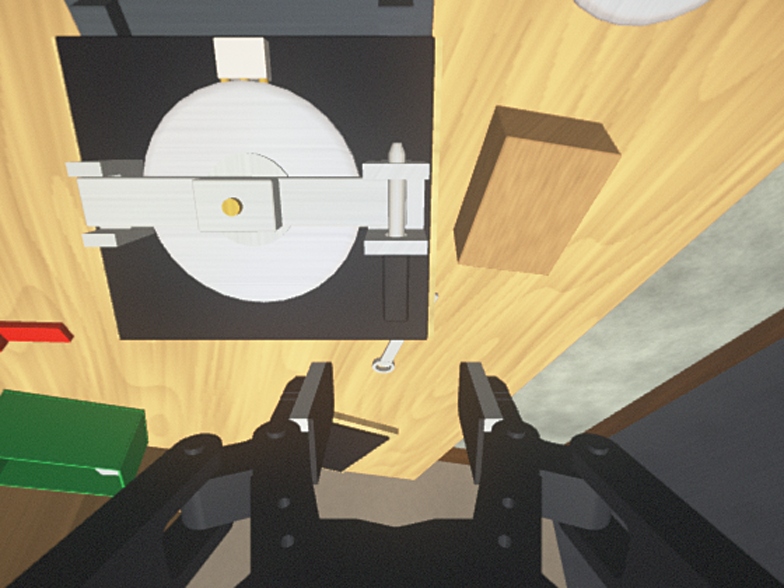

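Bar and pin are in place. The tip shows at (398,143), past the downhill cheek; the home prediction was (395,139). The block sits against the uphill cheek at (397,254), and the robot is clear. Handing in.

```bash
python3 -c "
from station import job
print(job.close_job())"
```

```text
the job is handed in; nothing more can be done
None
```

The bar is laid and locked, and I handed the job in at about 18 s of the 66 s. The hand-in gives no verdict, so the result rests on my own checks.

- **Bar:** I laid it boss up in both slots and let go. The wrist picture afterwards put it about 0.3 mm off across the slots and 1.3 mm off lengthways. I met the slot floor at the expected height, at about 48 N wrist force (limit 120 N).
- **Pin:** I pushed the black pin in from the uphill side through both eyelets until the block touched the cheek, at about 6 N. Then I released it and drew the gripper clear along the slope normal.
- **Last picture:** The tip stands out of the downhill cheek about 4 px (roughly 2 mm) short of the nominal home point. That puts it near x = -35 mm, inside the -45 to -30 mm window; the arm's reading at contact gave about -36 mm.
- **Leave-alone items:** I did not touch the wrench, carton or spare plate. I did not re-measure their positions at the end.

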